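Fit the blue strainer cassette and lock it with the key

TASK

Take the blue strainer cassette from the white draining rack and slide it fully home, upright, into the slot of the steel strainer housing. Then take the yellow-handled key and, with the key on the brass screw head, turn the red lock bar clockwise as far as it goes so that it lies across the cassette; finally stand the key upright again in its black caddy and let go. Never touch the screw or the lock bar with the gripper itself, and leave the other two cassettes, the bottle and the jar where they are.

Things in the scene. Friction and masses are not known exactly. Their poses are not given: they have to be found in the camera images.
- blue_cassette: Loose flat strainer cassette, blue frame, mesh faces, upright on edge in a rack slot; about 0.25 kg. Slab 120 (its x) by 10 thick (y) by 80 tall (z); the lowest 12 tapers to 6 thick and is 112 wide. On top a handle block 44 (x) by 14 (y), z 80 to 118. Origin: centre of the underside, z up. Either way round fits.
- blue_cassette_grip (a point): Point in the middle of the blue cassette's handle, 101 above its underside, axes as the cassette's.
- housing: Fixed steel strainer housing, block 170 (its x) by 100 (its y) by 100 tall, pipe stubs at its y sides (seen only). Origin: centre of the underside. In its top, centred, an upright blind slot along its x: 124 long by 12.5 wide by 79 deep, so that a seated cassette's slab stands 1 proud of the top.
- slot_mouth (a point): Centre of the slot's mouth, at the level of the housing's top (100 above the bench), axes as the housing's.
- lock (a joint): Turn of the captive screw and red lock bar about the vertical, rad. 0: the bar points along the housing's +x, clear of the slot. Grows clockwise seen from above, to the stop at 1.5: bar along the housing's -y, across the slot over one end of the cassette. Stays where left (friction 0.06 N m). Pivot at x +45, y +32 in the housing's frame.
- screw: The turning part of the lock, a brass boss of radius 14 and red bar 12 wide reaching 44 from the pivot; both reach 9 above the housing's top (bar from 3); on the boss the brass screw head, an upright tab 24 long (along the bar, its x), 6 thick (y), 9 to 21 above the housing's top. Origin on the pivot at the level of the housing's top; x along the bar.
- screw_head (a point): Top of the brass screw head, on the pivot axis, 21 above the housing's top; x along the tab and the bar.
- key: Loose key upright in the caddy, 96 tall, 0.22 kg. Foot: steel socket 34 (its x) by 30.5 (y) by 26 tall, with a slot along its x, open at both ends, 9.5 wide, 14 deep from below, which goes over the screw head. Shaft of radius 8, z 26 to 50; square yellow grip 24 by 24, z 50 to 96; a black line on its top runs along x. Origin: centre of the underside, z up.
- key_tip (a point): The key's origin, centre of its underside.
- key_grip (a point): Middle of the key's yellow grip, 73 above its underside, axes as the key's.
- caddy: Fixed black open tray, 76 by 76 by 26 tall outside, walls and floor 5 thick. Origin: centre of the underside.
- rack: Fixed white draining rack, block 150 (its x) by 200 (its y) by 42 tall; three upright slots along its x, 124 by 14, 30 deep, at its y -66, 0 and +66, one cassette in each, undersides 12 above the bench. Origin: centre of the underside.
- orange_cassette: Cassette of the same shape with an orange frame, in the rack; to be left alone. Origin as the blue one's.
- grey_cassette: Cassette of the same shape with a grey frame, in the rack; to be left alone. Origin as the blue one's.
- bottle: Loose white bottle with a black cap, diameter 56, 150 tall, standing on the bench. Origin: centre of the underside.
- jar: Loose amber jar with a white cap, diameter 60, 85 tall, standing on the bench. Origin: centre of the underside.

How it is judged (in metres and radians):
On the way, in this order (a step that is already met when the one before it is completed fails the run):
1. the blue cassette is fully home in the housing's slot (z of blue_cassette in the frame of slot_mouth below -0.0755 m and horizontal distance between blue_cassette and slot_mouth below 0.006 m and angle between the z axis of blue_cassette and the z axis of housing, either way round below 0.06 rad and value of joint lock below 0.6 rad), for 0.2 s.
2. with the key upright on the screw head, the lock bar is turned across the seated cassette (z of blue_cassette in the frame of slot_mouth below -0.0755 m and horizontal distance between blue_cassette and slot_mouth below 0.006 m and angle between the z axis of blue_cassette and the z axis of housing, either way round below 0.06 rad and value of joint lock above 1.3 rad and horizontal distance between key_tip and screw_head below 0.012 m and z of key_tip in the frame of screw_head below -0.004 m and angle between key's own z axis and vertical below 0.2 rad), for 0.1 s.
At the end, for the whole second after the job is handed in: Blue cassette at least 75.5 mm deep in the slot, within 6 mm of its centre, 0.06 rad of upright; lock over 1.3 rad; key standing on the caddy floor (within 35 mm of the caddy's centre, underside under 10 mm above the caddy's, tilt under 0.12 rad); both at rest (z of blue_cassette in the frame of slot_mouth below -0.0755 m and horizontal distance between blue_cassette and slot_mouth below 0.006 m and angle between the z axis of blue_cassette and the z axis of housing, either way round below 0.06 rad and value of joint lock above 1.3 rad and linear speed of each of blue_cassette, key below 0.02 m/s and horizontal distance between key and caddy below 0.035 m and z of key in the frame of caddy below 0.01 m and angle between key's own z axis and vertical below 0.12 rad); the robot touches nothing.
It fails at once if the orange cassette is moved more than 25 mm or tipped more than 0.3 rad (distance of orange_cassette from where it was at the start of the episode above 0.025 m or angle between orange_cassette's own z axis and vertical above 0.3 rad).
It fails at once if the grey cassette is moved more than 25 mm or tipped more than 0.3 rad (distance of grey_cassette from where it was at the start of the episode above 0.025 m or angle between grey_cassette's own z axis and vertical above 0.3 rad).
It fails at once if the bottle is moved more than 25 mm or tipped more than 0.3 rad (distance of bottle from where it was at the start of the episode above 0.025 m or angle between bottle's own z axis and vertical above 0.3 rad).
It fails at once if the jar is moved more than 25 mm or tipped more than 0.3 rad (distance of jar from where it was at the start of the episode above 0.025 m or angle between jar's own z axis and vertical above 0.3 rad).
It fails at once if the gripper or arm itself touches the screw or the lock bar with more than 1 N (contact force between any of the fingers, the arm and screw above 1 N).
It also fails if it takes over 72 s, if anything falls off the work surface, if the arm or the gripper's body presses on something with over 40 N, if the wrist force passes 120 N, or if a joint passes its speed limit or range.

ROBOT

A 6-joint arm with a two-finger parallel gripper is mounted at the origin on the work surface. World frame = base frame: x ahead of the robot, y to its left, z up, the work surface at z = 0. Lengths are in m, angles in degrees, forces in N, time in s.
With the tool pointing down it reaches from about 0.25 to 0.725 m from the base axis. Payload 9.7 kg.
Tool frame: the origin (TCP) lies midway between the tips of the shut fingers; the grasp point (between the pads) lies bot.grasp_offset behind it (bot.grasp_offset is the distance from the TCP to the grasp point, in m); x points along the fingers, y is the direction in which the jaws open and shut, and the axes are right-handed (so a half turn about x gives the same grasp; the last joint's range is limited). The gripper opens to 85 mm and grips with 20 to 120 N. Pads are 22 mm wide; open, the fingers measure 114 mm over their backs; the gripper's body (76 mm by 85 mm) begins 54 mm behind the grasp point. The pads swing forward as they close: fully open they stand 13 mm farther back than shut.
Start: joints at [64.687, 4.979, 10.078, 95.1, 0, 90], TCP at [0.235, 0.497, 0.195] pointing down, gripper open.
Joint ranges: [-179.16, 179.16], [-48.56, 103.87], [-65.8, 70.77], [-126.05, 130.52], [-82.76, 87.17], [-180, 180]. Speed limits (degrees/s): [127.2, 127.2, 147.25, 180, 180, 180].

INTERFACE

Orientations are given as [roll, pitch, yaw] about the fixed x, y, z axes, in that order (R = Rz(yaw) Ry(pitch) Rx(roll)).
In Python, from workcell import status, camera, bot gives the robot as it stands.
- The arm moves only by the shell command python3 -m jog 'ROWS' [OPENING] [FORCE]. ROWS is text: rows parted by semicolons, each of 4 numbers parted by spaces: the shift along the tool's x, y, z in mm, then the turn about the tool's x in degrees. A call has exactly 8 rows; each row is the pose to reach, as a shift and turn from the pose commanded when the call began, along the tool's axes at that moment; what a row does not reach only later rows make up. A row lasts 1/8 s, in which the tool goes at most 62.5 mm and 10.7 degrees, less where a joint would pass 70% of its speed; a pose out of reach is approached as far as the arm can. A call with a gripper value outside its range is refused whole. OPENING is the opening, from 0 (shut) to 1 (fully open), set as the call begins (- or left out, the last holds). The fingers move at their own pace and stop on an object; FORCE is the grip in N (left out, the last holds). Time passes only in rows, so rows that repeat a pose let the fingers close, or fill a call up. It gives the time, the measured TCP pose, the force and the opening at its end, in the units of the state.
- status.get_obs(): the state, without advancing time (a new reading comes with each control period).
- camera(name): name is "side" or "top" or "wrist"; returns a dict with "color" (400x640x3 uint8, red, green, blue), "vfov" (degrees; the focal length in pixels is half the picture's height over the tangent of half this angle, whatever the lens; pixels are square), "cx", "cy" (the principal point, pixels), "rvec" (rotation vector, rad) and "tvec" (3), from world to camera coordinates, as OpenCV has them. Camera axes: x right, y down, z forward; pixel columns grow to the right and rows downward; lengths in m; the calibration is good to about 2 mm. A picture is of the moment at which its call begins. There is no depth.
- bot.job_done(): hands the job in, once; it reports no verdict.
The state is a dict: "time": time; "q": joint angles; "qd": joint speeds; "joint_efforts": joint torques, N m; "ee_pos": TCP position; "tcp_rot": TCP orientation; "wrist_force": force on the tool from outside, world axes, zero at the start; "torque": the same for the moment, N m; "opening": finger opening in m.
Only numpy, scipy, OpenCV 4.12 (cv2) and the standard library are available. Lean on these libraries where they do the work, as an engineer would, in place of code of your own. Each camera call takes 0.05 s, during which the arm holds its last target. There are 200 camera calls.

## Working session

There is one attempt and no reset: what is moved stays moved. The work goes in short steps, Python scripts to look and compute and a shell command to move; the robot and the scene stay as the last step left them, time stands still between calls to the robot, and variables do not carry over. Pictures are saved under pics/ and viewed, about 8 in all and at most 12, crops included, and the job is handed in when it is done.

```bash
mkdir -p pics; ls
cat > h.py <<'E'
import numpy as np, cv2
from workcell import status, camera, bot
from scipy.spatial.transform import Rotation as R
def cam(n,save=None):
    c=camera(n); c['f']=200/np.tan(np.radians(c['vfov'])/2); c['R']=cv2.Rodrigues(np.array(c['rvec'],float))[0]; c['t']=np.array(c['tvec'],float).ravel()
    if save: cv2.imwrite(f'pics/{save}.png',c['color'][...,::-1])
    return c
def ray(c,p,z):
    p=np.atleast_2d(p).astype(float); d=np.c_[(p[:,0]-c['cx'])/c['f'],(p[:,1]-c['cy'])/c['f'],np.ones(len(p))]@c['R']
    o=-c['R'].T@c['t']; return o+d*((z-o[2])/d[:,2])[:,None]
def proj(c,P):
    q=np.atleast_2d(P)@c['R'].T+c['t']; return q[:,:2]/q[:,2:]*c['f']+[c['cx'],c['cy']]
def go(target):
    "shift in tool axes (mm) from measured TCP to target"
    o=status.get_obs(); return R.from_euler('xyz',o['tcp_rot'],degrees=True).as_matrix().T@(np.array(target)-o['ee_pos'])*1000
E
python3 - <<'E'
from h import *
o=status.get_obs(); print(o,bot.grasp_offset)
a=cam('top','top0');b=cam('side','side0')
for c in(a,b): print(c['vfov'],c['cx'],c['cy'],c['R'].round(3),-c['R'].T@c['t'])
E
```

```text
pics
{'time': 0.0, 'q': array([6.46860392e+01, 5.00963049e+00, 1.00351664e+01, 9.51000034e+01,
       2.09348695e-04, 9.00006701e+01]), 'qd': array([ 0.04705166,  0.02245568,  0.0644946 ,  0.088685  , -0.08502928,
       -0.02315451]), 'joint_efforts': array([ 3.21927128e-04, -5.20387459e+01,  4.64804971e+01,  1.63634797e-02,
        8.87413398e-05, -1.70074480e-05]), 'ee_pos': array([0.23504824, 0.49693772, 0.19420359]), 'tcp_rot': array([ -90.16040363,   89.92553218, -115.47503467]), 'wrist_force': array([0.14546771, 0.34737615, 0.80035161]), 'torque': array([-0.02459045,  0.01117955, -0.02642527]), 'opening': 0.08540198132208372} 0.0187
52.74337912007016 317.38526267171375 203.83394842309764 [[ 0.006 -1.    -0.022]
 [-0.988 -0.002 -0.154]
 [ 0.154  0.022 -0.988]] [ 0.42871633 -0.00750321  0.99917126]
42.53186064153805 308.15084121889686 203.0964304909761 [[-0.993 -0.119 -0.016]
 [-0.071  0.689 -0.721]
 [ 0.096 -0.715 -0.693]] [0.45201326 0.79033449 0.86680821]
```

View pics/top0.png

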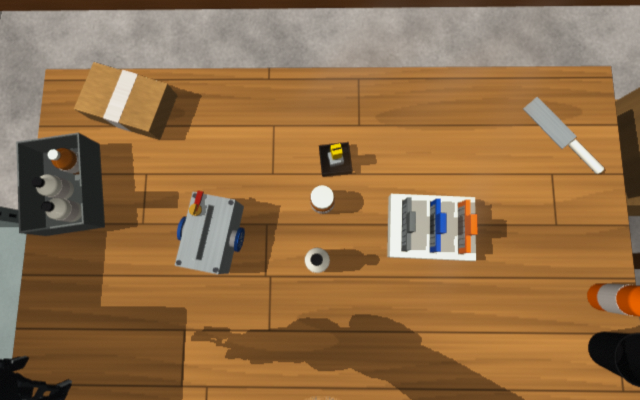

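View pics/side0.png

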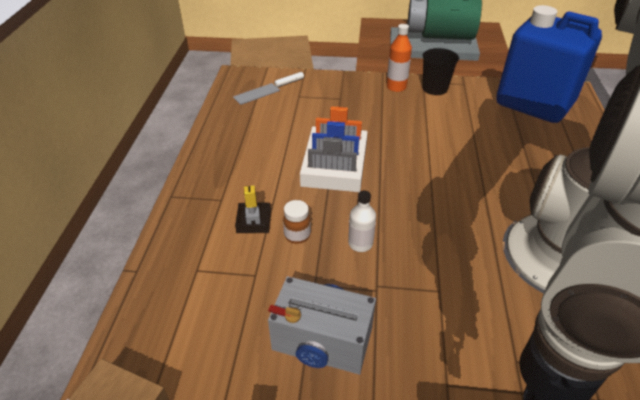

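The top view shows the rack at about (432,227) with the blue handle near (437,223). The housing is near (209,233) with its slot running from (200,260) to (208,207) and the bar at (198,200). The key is at (336,152), the jar at (322,198) and the bottle at (317,260).

Run:
```python
from h import *
a=cam('top')
im=a['color'];hsv=cv2.cvtColor(im,cv2.COLOR_RGB2HSV)
def m(lo,hi,x0,x1,y0,y1):
    k=np.zeros(hsv.shape[:2],np.uint8);k[y0:y1,x0:x1]=cv2.inRange(hsv,lo,hi)[y0:y1,x0:x1];return k
def rep(n,k,z):
    ys,xs=np.nonzero(k);p=np.c_[xs,ys].astype(np.float32);W=ray(a,p,z)
    r=cv2.minAreaRect((W[:,:2]*1000).astype(np.float32));print(n,len(p),W.mean(0).round(3),'rect',np.round(r[0],0),np.round(r[1],0),round(r[2],1))
b=m((105,120,60),(130,255,255),420,460,190,265)
rep('blue all z.092',b,.092)
ys,xs=np.nonzero(b)
for y in range(ys.min(),ys.max()+1): 
    s=xs[ys==y]; print(y,s.min(),s.max(),end='; ')
print()
rep('yellow',m((20,120,120),(35,255,255),325,350,140,165),.101)
rep('red',m((0,150,100),(8,255,255),180,215,185,215),.109)
rep('brass',m((12,100,60),(28,255,255),185,205,198,220),.112)
# housing top
g=m((0,0,110),(180,60,255),170,250,185,280);rep('housing top',g,.1)
rep('caddy',m((0,0,0),(180,255,45),315,355,138,180),.026)
rep('jar',m((0,0,170),(180,60,255),305,340,180,215),.085)
rep('bottlecap',m((0,0,0),(180,255,45),305,330,245,275),.15)
c=cv2.resize(im[180:285,165:260],None,fx=6,fy=6,interpolation=cv2.INTER_CUBIC)
cv2.imwrite('pics/house.png',c[...,::-1])
```

```text
blue all z.092 444 [ 0.523 -0.258  0.092] rect [ 523. -257.] [ 33. 118.] 86.6
199 436 439; 200 434 439; 201 433 439; 202 431 440; 203 431 440; 204 431 440; 205 431 440; 206 435 440; 207 435 440; 208 435 440; 209 435 440; 210 435 440; 211 435 440; 212 435 440; 213 435 444; 214 435 445; 215 435 445; 216 435 445; 217 435 445; 218 435 445; 219 435 445; 220 435 445; 221 435 445; 222 435 445; 223 435 445; 224 435 445; 225 435 445; 226 435 445; 227 436 445; 228 436 445; 229 436 445; 230 435 445; 231 435 445; 232 436 445; 233 436 441; 234 436 440; 235 435 440; 236 435 440; 237 435 440; 238 435 440; 239 435 440; 240 435 440; 241 435 440; 242 435 440; 243 435 440; 244 435 440; 245 435 440; 246 434 440; 247 431 440; 248 430 440; 249 430 440; 250 430 440; 251 430 434; 
yellow 119 [ 0.696 -0.028  0.101] rect [694. -29.] [32. 27.] 13.4
red 75 [0.582 0.282 0.109] rect [581. 282.] [12. 32.] 77.0
brass 183 [0.557 0.294 0.112] rect [560. 291.] [41. 36.] 3.2
housing top 2732 [0.497 0.262 0.1  ] rect [504. 263.] [133. 169.] 79.5
caddy 373 [ 0.693 -0.019  0.026] rect [693. -29.] [76. 71.] 7.2
jar 407 [0.588 0.003 0.085] rect [588.   3.] [49. 51.] 0.1
bottlecap 88 [0.444 0.013 0.15 ] rect [444.  13.] [21. 20.] 63.7
```

View pics/house.png

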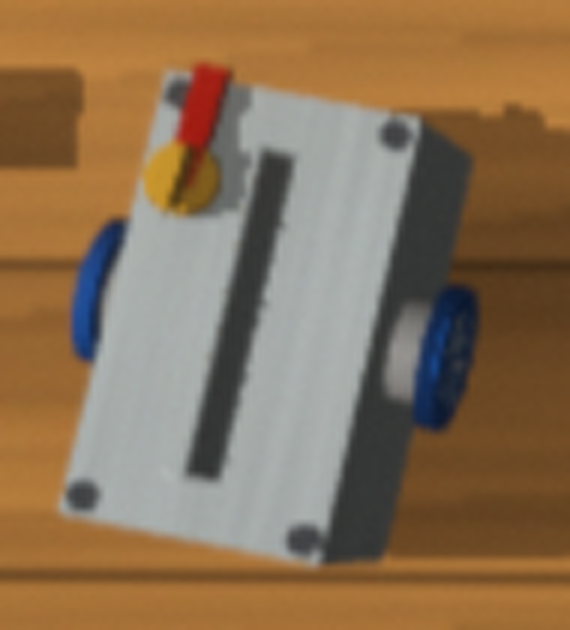

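The crop shows the slot from (277,152) to (203,478), the housing's top corners at (165,70), (420,118), (320,567) and (62,513), and the boss at (180,180). The bar points up and slightly right, which is the housing's +x.

Run:
```python
from h import *
a=cam('top')
f=lambda L:(np.array(L,float)+.5)/6-.5+[165,180]
s=ray(a,f([(277,152),(203,478)]),.1);print('slot',s.round(4),s.mean(0),np.degrees(np.arctan2(*(s[0]-s[1])[[1,0]])),np.linalg.norm(s[0]-s[1]))
h=ray(a,f([(165,70),(420,118),(320,567),(62,513)]),.1);print('house',h.round(3),h.mean(0));d=h[0]-h[3]+h[1]-h[2];print(np.degrees(np.arctan2(d[1],d[0])))
hd=ray(a,[(434.5,212.5),(445.5,212.5),(434.5,232.5),(445.5,232.5)],.13);print('handle',hd.round(4),hd.mean(0))
sl=ray(a,[(437.5,200),(437.5,250)],.092);print('slab',sl)
o=status.get_obs();M=R.from_euler('xyz',o['tcp_rot'],degrees=True).as_matrix();print(M.round(3))
print('shift',go([.523,-.260,.27]))
```

```text
slot [[0.5657 0.2549 0.1   ]
 [0.4434 0.2767 0.1   ]] [0.50454454 0.26580342 0.1       ] -10.143678830768353 0.12420076892582292
house [[0.597 0.299 0.1  ]
 [0.579 0.201 0.1  ]
 [0.411 0.232 0.1  ]
 [0.43  0.329 0.1  ]] [0.5043623 0.2651467 0.1      ]
-10.185493436042886
handle [[ 0.5457 -0.2409  0.13  ]
 [ 0.5458 -0.2645  0.13  ]
 [ 0.5025 -0.2393  0.13  ]
 [ 0.5026 -0.2627  0.13  ]] [ 0.52415402 -0.2518517   0.13      ]
slab [[ 0.57943656 -0.25899202  0.092     ]
 [ 0.46680525 -0.25451574  0.092     ]]
[[-0.     0.428  0.904]
 [-0.001  0.904 -0.428]
 [-1.    -0.001 -0.   ]]
shift [ -75.10182317 -561.30031843  583.97552224]
```

```bash
python3 -m jog '-75 -280 290 -12;-75 -280 290 -12;-75 -280 290 -12;-75 -280 290 -12;-75 -280 290 -12;-75 -280 290 -12;-75 -280 290 -12;-75 -280 290 -12' 0.5 60
python3 - <<'E'
from h import *
print(go([.524,-.2566,.25]),status.get_obs()['q'].round(1))
M=R.from_euler('xyz',status.get_obs()['tcp_rot'],degrees=True).as_matrix();print(np.degrees(np.arctan2(M[1,1],M[0,1])))
E
```

```text
time: 1.2
ee_pos: [0.3783, 0.1183, 0.2703]
tcp_rot: [18.6, 89.9, 5.1]
wrist_force: [0.1, 0.4, 0.9]
opening: 0.0426
[  20.44390008 -330.37705654  229.41758211] [ 17.4 -13.3   1.5 104.7  -0.   30.9]
76.46345380410393
```

```bash
python3 -m jog '20 -330 229 -11.3;20 -330 229 -11.3;20 -330 229 -11.3;20 -330 229 -11.3;20 -330 229 -11.3;20 -330 229 -11.3;20 -330 229 -11.3;20 -330 229 -11.3'
python3 - <<'E'
from h import *
c=cam('wrist','w1')
M=R.from_euler('xyz',status.get_obs()['tcp_rot'],degrees=True).as_matrix();print(np.degrees(np.arctan2(M[1,1],M[0,1])), -c['R'].T@c['t'],c['R'].round(2),c['vfov'])
print(go([.524,-.2566,.25]))
E
```

```text
time: 2.2
ee_pos: [0.5251, -0.255, 0.2476]
tcp_rot: [156.0, 89.8, 153.9]
wrist_force: [0.6, -0.3, 0.6]
opening: 0.0427
87.93981490818128 [ 0.44591497 -0.25170906  0.42677362] [[ 0.04  1.    0.  ]
 [ 0.95 -0.04  0.31]
 [ 0.31 -0.01 -0.95]] 58.40373147308521
[-1.51549884 -2.90673602 -0.67037029]
```

View pics/w1.png

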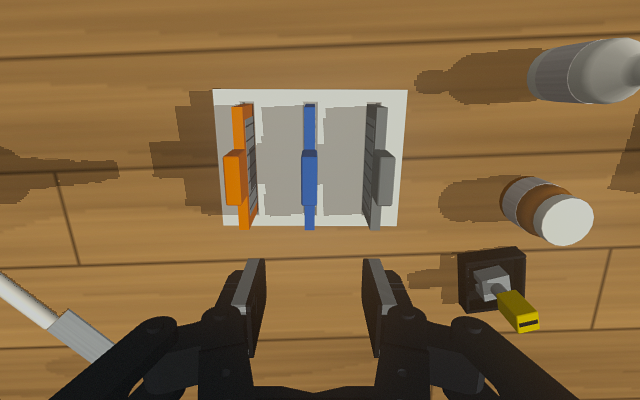

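Blue handle at about (309,180), between the fingers (midline about 314); key top at (528,322) with its black line.

Run:
```python
from h import *
c=cam('wrist');hsv=cv2.cvtColor(c['color'],cv2.COLOR_RGB2HSV)
k=cv2.inRange(hsv,(105,100,50),(125,255,255));k[:90]=0;k[240:]=0;k[:,:290]=0;k[:,335:]=0
for y in range(100,232,6):
    s=np.nonzero(k[y])[0]; print(y,s.min() if len(s) else 0,s.max() if len(s) else 0,hsv[y,309],end=' | ')
print()
ys,xs=np.nonzero(k[160:205]); L=[];
for y in range(160,203):
    s=np.nonzero(k[y])[0]; L.append((s.mean(),y))
W=ray(c,L,.13);p=np.polyfit(W[:,0],W[:,1],1);print('handle top y',W[:,1].mean(),W[[0,-1]],'yaw',np.degrees(np.arctan(p[0])))
print('slab',ray(c,[(309.5,228),(309.5,104)],.092))
# key top
kk=cv2.inRange(hsv,(22,120,60),(35,255,255));kk[:, :470]=0
n,l,st,ce=cv2.connectedComponentsWithStats(kk);print(st,ce)
z=hsv[310:336,510:545,2];print(z[::2,::2])
```

```text
100 0 0 [ 36  12 205] | 106 0 0 [114  82  87] | 112 303 313 [109 156 165] | 118 303 313 [109 158 165] | 124 303 313 [109 160 166] | 130 303 313 [109 161 165] | 136 303 313 [109 159 165] | 142 303 313 [109 161 165] | 148 303 313 [108 164 166] | 154 301 314 [112 108  97] | 160 300 315 [109 160 164] | 166 300 315 [109 163 164] | 172 300 315 [109 162 165] | 178 300 315 [109 162 164] | 184 300 315 [109 161 165] | 190 300 314 [109 159 164] | 196 300 314 [109 163 164] | 202 300 314 [109 159 164] | 208 303 312 [109 160 163] | 214 303 312 [109 160 163] | 220 303 312 [110 156 162] | 226 304 312 [110 156 162] | 
handle top y -0.25794472766944304 [[ 0.50426389 -0.25704136  0.13      ]
 [ 0.54136209 -0.25900072  0.13      ]] yaw -3.2455919905117256
slab [[ 0.5812634  -0.25870788  0.092     ]
 [ 0.46062798 -0.25396891  0.092     ]]
[[     0      0    640    400 254840]
 [   494    289     44     45   1160]] [[318.60828755 198.9948399 ]
 [515.4        310.47844828]]
[[112 113 113 114 114 115 114 114 115 115 113 112 135 160 161 160 161 161]
 [104 113 114 114 114 113 113 112 111 135 158 179 186 158 164 164 165 166]
 [ 93 105 112 108 115 143 166 183 187 194 202 202 202 178 167 167 168 167]
 [ 92  90 137 186 189 196 202 200 200 200 200 200 201 186 165 165 166 165]
 [ 93  93 123 203 199 198 199 198 200 200 202 204 207 193 165 165 166 166]
 [ 92  91 115 201 198 199 201 204 208 194 139  70  53 201 166 167 167 168]
 [ 91  92 106 199 208 143  88  57  54  49  54  51  46 180 170 171 170 171]
 [ 88  91  95 193  44  50  49  49  46  48 132 210 205 204 172 173 173 172]
 [129  88  89 184  37  85 146 207 202 202 200 199 200 201 166 167 167 168]
 [167 123  88 174 200 200 199 199 199 199 199 200 202 204 167 168 167 168]
 [154 155  88 165 199 198 199 200 203 205 161 141 133 131 132 129 127 125]
 [ 96  96  97 160 205 190 136 110 108 110 112 114 116 119 119 122 125 126]
 [149 150 152 152 153 153 154 155 154 154 154 153 155 155 154 155 154 154]]
```

```bash
python3 -m jog '20 -2.5 -3 0.5;60 -2.5 -3 0.5;90 -2.5 -3 0.5;120 -2.5 -3 0.5;140 -2.5 -3 0.5;150 -2.5 -3 0.5;150 -2.5 -3 0.5;150 -2.5 -3 0.5'; python3 -m jog '0 0 0 0;0 0 0 0;0 0 0 0;0 0 0 0;0 0 0 0;0 0 0 0;0 0 0 0;0 0 0 0' 0 70
python3 - <<'E'
from h import *
o=status.get_obs();print(go([.5225,-.2575,.0963]),o['opening'],o['wrist_force'])
E
```

```text
time: 3.3
ee_pos: [0.5219, -0.256, 0.1011]
tcp_rot: [-22.8, 89.9, -25.3]
wrist_force: [-0.1, 0.1, 0.4]
opening: 0.0427
time: 4.3
ee_pos: [0.5214, -0.2562, 0.0999]
tcp_rot: [104.7, 90.0, 102.2]
wrist_force: [0.2, -0.0, -0.1]
opening: 0.0
[ 3.57986101 -1.27332986  1.18973189] 4.4557450710795875e-05 [ 0.20842714 -0.04888497 -0.10332462]
```

Run:
```python
from h import *
a=cam('wrist','w2');b=cam('side')
t=np.hstack([a['color'],cv2.resize(b['color'][90:210,270:390],(400,400),interpolation=cv2.INTER_CUBIC)])
cv2.imwrite('pics/w2.png',cv2.resize(t,(800,307))[...,::-1])
print(bot.grasp_offset,status.get_obs()['q'].round(1))
```

```text
0.0187 [-26.2   8.3   3.2  84.9  -0.  -23.7]
```

View pics/w2.png

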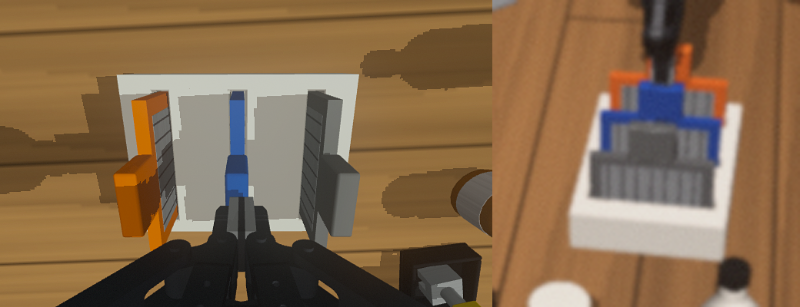

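The shut fingers hide the near part of the handle and may be above it. I'll project the reported TCP into the images to check.

Run:
```python
from h import *
o=status.get_obs();p=o['ee_pos'];P=[p,p+[0,0,.0187],p+[0,0,.03],[.523,-.2575,.13]]
im=[]
for n in('wrist','side','top'):
    c=cam(n);q=proj(c,P);print(n,q.round(1));i=c['color'].copy()
    u,v=np.round(q[:2].mean(0)).astype(int);s=30 if n!='wrist' else 70
    i=cv2.resize(i[v-s:v+s,u-s:u+s],(260,260),interpolation=cv2.INTER_CUBIC)
    for k,x in enumerate(q): cv2.circle(i,tuple(((x-[u-s,v-s]+.5)*130/s).astype(int)),3,[(255,0,0),(0,255,0),(255,255,0),(255,0,255)][k],1)
    im.append(i)
cv2.imwrite('pics/chk.png',np.hstack(im)[...,::-1])
```

```text
wrist [[312.1 239.6]
 [312.  255. ]
 [311.9 266. ]
 [309.2 269.4]]
side [[335.  134. ]
 [335.2 127.8]
 [335.3 124. ]
 [334.7 123.7]]
top [[438.2 225.2]
 [440.6 224.3]
 [442.1 223.8]
 [442.7 223. ]]
```

View pics/chk.png

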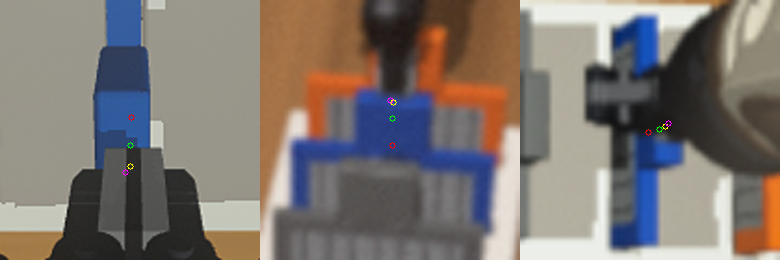

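The fingertips sit at the handle's top (z about 0.13) rather than at the reported z of 0.10, so the real tips look about 30 mm short of the reported TCP. I'll work that out.

Run:
```python
from h import *
o=status.get_obs();p=o['ee_pos'];print(p)
c=cam('wrist')
for dx in(-.011,-.005,0):
    zs=np.arange(.08,.17,.001);v=[proj(c,[p[0]+dx,p[1],z])[0,1] for z in zs];print('wrist',dx,np.interp(257.5,v,zs))
i=c['color'];print(cv2.cvtColor(i,cv2.COLOR_RGB2GRAY)[235:275:2,290:340:3])
s=cam('side');g=cv2.cvtColor(s['color'],cv2.COLOR_RGB2GRAY);print(s['color'][112:136,335].tolist())
print([(round(z,3),proj(s,[p[0],p[1],z])[0,1].round(1)) for z in np.arange(.1,.15,.01)])
```

```text
[ 0.52138935 -0.25619734  0.09992098]
wrist -0.011 0.14287287368379872
wrist -0.005 0.13103233120195
wrist 0 0.12116421806626732
[[151  61  87  83  86  85  88  87  87  87  87 156 150 149 150 149 150]
 [150  58  86  85  86  86  87  86  84  87  88 155 149 149 150 150 149]
 [150  62  86  85  87  86  87  86  87  87  86 155 149 149 149 149 150]
 [151  58  85  85  85  86  87  85  86  86  86 151 145 148 149 149 149]
 [149  56  84  85  86  86  86  86  87  87  85 207 198 199 149 149 149]
 [151  58  84  84  85  86  86  87  85  87  84 206 197 200 149 149 149]
 [150  54  86  86  69  68  65  84  86  86  85 206 197 199 149 148 149]
 [150  54  67  68  68  67  67  87  86  85  85 206 197 199 149 149 149]
 [149  53  68  68  66  67  68  67  65  86  86 206 197 199 149 149 149]
 [150  52  67  66  68  66  67  68  67  86  86 206 197 199 150 148 149]
 [150  52  67  67  66  67  69  66  67  87  86 211 203 201 149 149 149]
 [149  51  67  85  83  85  86  45  45  52  84  84  83 152 149 149 149]
 [149  50  67  90  89  88  89  45  44  54  83  84  88 154 149 149 149]
 [149  48  66  90  87  88  88  43  45  52  85  8
[... 294 characters left out ...]
 43  42  42]
 [ 46  45  44  86  86  87  86  40  43  44  83  84  88  88  45  46  46]
 [ 45  44  45  88  88  87  84  40  42  42  84  84  83  88  45  45  46]]
[[32, 27, 25], [36, 28, 27], [40, 34, 31], [41, 35, 34], [41, 36, 34], [42, 35, 35], [42, 35, 33], [42, 35, 33], [42, 36, 35], [46, 40, 43], [49, 52, 70], [53, 68, 120], [46, 72, 150], [44, 70, 150], [39, 61, 132], [38, 59, 127], [40, 61, 128], [41, 62, 128], [42, 62, 129], [41, 63, 128], [41, 61, 128], [40, 61, 126], [43, 63, 129], [40, 58, 121]]
[(np.float64(0.1), np.float64(133.9)), (np.float64(0.11), np.float64(130.6)), (np.float64(0.12), np.float64(127.3)), (np.float64(0.13), np.float64(124.0)), (np.float64(0.14), np.float64(120.6))]
```

```bash
python3 -m jog '-5 -3.5 1 0;-5 -3.5 1 0;-5 -3.5 1 0;-5 -3.5 1 0;10 -3.5 1 0;25 -3.5 1 0;35 -3.5 1 0;35 -3.5 1 0' 0.5;  python3 - <<'E'
from h import *
a=cam('wrist');b=cam('side')
t=np.hstack([a['color'][100:400,170:470],cv2.resize(b['color'][90:165,298:373],(300,300),interpolation=cv2.INTER_CUBIC)])
cv2.imwrite('pics/w3.png',t[...,::-1])
print(status.get_obs()['wrist_force'])
E
```

```text
time: 5.65
ee_pos: [0.5215, -0.2593, 0.0635]
tcp_rot: [156.2, 89.9, 153.7]
wrist_force: [0.6, 0.0, 1.0]
opening: 0.0429
[ 0.75832648 -0.80015145 -0.27852581]
```

View pics/w3.png

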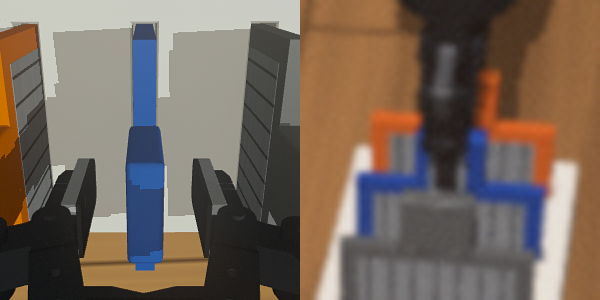

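The fingers now straddle the handle centrally (handle at column 146, finger midline about 144). Closing.

```bash
python3 -m jog '0 0 0 0;0 0 0 0;0 0 0 0;0 0 0 0;0 0 0 0;0 0 0 0;0 0 0 0;0 0 0 0' 0 80
python3 - <<'E'
from h import *
b=cam('side');o=status.get_obs()
c=cam('wrist')
print(o['ee_pos'],o['opening'])
t=np.hstack([c['color'][100:400,170:470],cv2.resize(b['color'][90:165,298:373],(300,300),interpolation=cv2.INTER_CUBIC)])
cv2.imwrite('pics/w4.png',t[...,::-1])
E
```

```text
time: 6.75
ee_pos: [0.5227, -0.2599, 0.0656]
tcp_rot: [-19.1, 89.9, -21.6]
wrist_force: [1.2, -0.6, 5.4]
opening: 0.0128
[ 0.52266635 -0.25984256  0.06563043] 0.012739487667847415
```

View pics/w4.png

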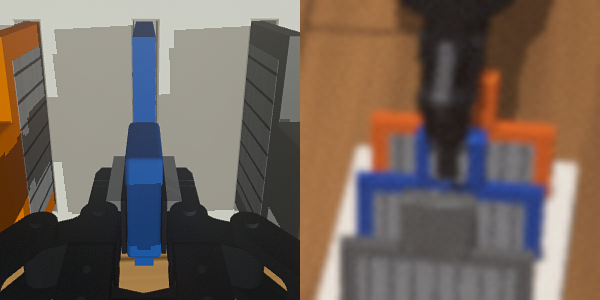

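```bash
python3 -m jog '-10 0 0 0;-25 0 0 0;-45 0 0 0;-75 0 0 0;-110 0 0 0;-145 0 0 0;-172 0 0 0;-172 0 0 0'
python3 - <<'E'
from h import *
b=cam('side','s5');o=status.get_obs()
M=R.from_euler('xyz',o['tcp_rot'],degrees=True).as_matrix();print(np.degrees(np.arctan2(M[1,1],M[0,1])))
print(o['ee_pos'],o['opening'],o['wrist_force'],o['q'].round(1))
print(go([.5045,.2655,.237]))
E
```

```text
time: 7.85
ee_pos: [0.5229, -0.2601, 0.2395]
tcp_rot: [-24.5, 89.8, -27.0]
wrist_force: [-1.0, -0.4, -3.6]
opening: 0.0125
87.4821101034284
[ 0.52254415 -0.25992765  0.23745636] 0.01318480078845921 [ 0.93218793 -0.17053415 -3.79984483] [-26.4  10.9  21.5 100.5  -0.  -23.9]
[ 8.54348867e-02  5.24127856e+02 -4.11096051e+01]
```

```bash
python3 -m jog '0 30 -5 0;0 90 -10 1;0 150 -15 2;0 210 -20 3;0 270 -25 4;0 330 -30 5;0 390 -35 6;0 420 -37 7.6'
python3 - <<'E'
from h import *
o=status.get_obs()
M=R.from_euler('xyz',o['tcp_rot'],degrees=True).as_matrix();print(np.degrees(np.arctan2(M[1,1],M[0,1])))
print(go([.5045,.2655,.237]))
E
```

```text
time: 8.9
ee_pos: [0.5026, 0.1641, 0.2351]
tcp_rot: [-159.1, 89.9, -169.1]
wrist_force: [0.7, -0.7, -2.1]
opening: 0.0125
79.97957210759094
[ -1.97896789 100.19972653 -15.75851817]
```

```bash
python3 -m jog '0 30 -5 0;0 60 -10 0;0 85 -13 0;0 100 -16 0;15 100 -16 0;30 100 -16 0;50 100 -16 0;50 100 -16 0';python3 -m jog '0 0 0 0;0 0 0 0;0 0 0 0;0 0 0 0;0 0 0 0;0 0 0 0;0 0 0 0;0 0 0 0'
python3 - <<'E'
from h import *
c=cam('wrist');s=cam('side');o=status.get_obs()
M=R.from_euler('xyz',o['tcp_rot'],degrees=True).as_matrix();print(np.degrees(np.arctan2(M[1,1],M[0,1])),o['ee_pos'])
np.savez('c6.npz',w=c['color'],s=s['color'])
t=np.hstack([c['color'][60:360,140:500],cv2.resize(s['color'][220:360,240:400],(360,300),interpolation=cv2.INTER_CUBIC)])
cv2.imwrite('pics/w6.png',t[...,::-1])
E
```

```text
time: 9.9
ee_pos: [0.5046, 0.262, 0.1848]
tcp_rot: [-140.4, 89.8, -150.5]
wrist_force: [-0.5, 0.0, -2.5]
opening: 0.0128
time: 10.9
ee_pos: [0.5055, 0.2628, 0.1869]
tcp_rot: [46.9, 90.0, 36.8]
wrist_force: [0.5, 0.1, -2.5]
opening: 0.0126
79.8865851801338 [0.50545411 0.26276543 0.18685561]
```

View pics/w6.png

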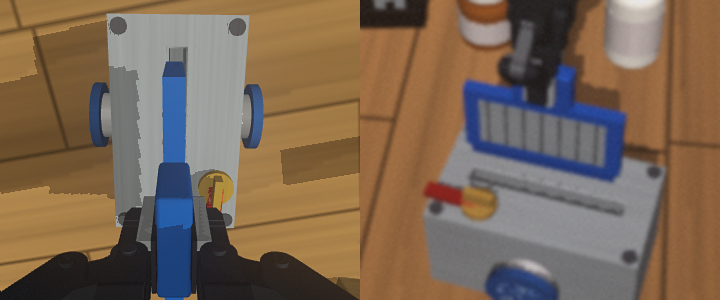

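The side half of the picture shows the cassette held upright over the slot, with slab top corners at about crop (468,85) and (625,117) and slot ends at (470,178) and (622,212). The wrist half shows the slot's near end at (178,50) and the slab along column 174. I'll measure the offset from both views.

Run:
```python
from h import *
c=cam('wrist');s=cam('side')
h=cv2.cvtColor(c['color'],cv2.COLOR_RGB2HSV);g=cv2.cvtColor(c['color'],cv2.COLOR_RGB2GRAY).astype(int)
k=cv2.inRange(h,(100,100,40),(130,255,255))
for y in list(range(118,140,2))+list(range(140,224,12)):
    x=np.nonzero(k[y,295:335])[0]+295; print(y,(x.min(),x.max(),h[y,314,2]) if len(x) else '-',end=' ')
print();print('slot');
for y in range(98,124,3): print(y,g[y,304:332])
L=[]
for y in range(142,216,2):
    x=np.nonzero(k[y,295:335])[0]+295; L.append((x.mean(),y))
W=ray(c,L,.213);p=np.polyfit(W[:,0],W[:,1],1);print('slab line',W[[0,-1]].round(4),'yaw',np.degrees(np.arctan(p[0])))
hs=cv2.cvtColor(s['color'],cv2.COLOR_RGB2HSV);kb=cv2.inRange(hs,(105,130,50),(125,255,255));kb[:240]=0;kb[312:]=0;kb[:,:270]=0;kb[:,370:]=0
n,l,st,ce=cv2.connectedComponentsWithStats(kb);i=1+st[1:,4].argmax();print(st[i])
ys,xs=np.nonzero(l==i)
for u in (286,287,288,289,290,292,294,350,352,354,355,356,357,358,359): 
    v=ys[xs==u]; print(u,(v.min(),v.max()) if len(v) else '-',end=' ')
gs=cv2.cvtColor(s['color'],cv2.COLOR_RGB2GRAY);print();print(gs[292:324:2,280:300]);print(gs[305:328:2,345:365])
```

```text
118 - 120 - 122 (np.int64(306), np.int64(322), np.uint8(104)) 124 (np.int64(305), np.int64(322), np.uint8(105)) 126 (np.int64(305), np.int64(322), np.uint8(106)) 128 (np.int64(304), np.int64(323), np.uint8(105)) 130 (np.int64(304), np.int64(323), np.uint8(106)) 132 (np.int64(303), np.int64(324), np.uint8(105)) 134 (np.int64(303), np.int64(324), np.uint8(105)) 136 (np.int64(302), np.int64(324), np.uint8(100)) 138 (np.int64(302), np.int64(325), np.uint8(175)) 140 (np.int64(302), np.int64(325), np.uint8(173)) 152 (np.int64(303), np.int64(325), np.uint8(172)) 164 (np.int64(303), np.int64(325), np.uint8(173)) 176 (np.int64(303), np.int64(325), np.uint8(173)) 188 (np.int64(303), np.int64(325), np.uint8(172)) 200 (np.int64(303), np.int64(324), np.uint8(171)) 212 (np.int64(303), np.int64(324), np.uint8(172)) 
slot
98 [159 159 159 158 159 158 158 158 158 158 156 154 155 157 157 158 159 159
 160 159 158 156 156 157 159 162 164 163]
101 [160 160 158 159 158 158 158 158 159 158 156 154 155 157 158 159 159 160
 158 159 158 157 156 157 159 162 164 164]
104 [160 159 158 157 158 158 158 157 157 157 
[... 3018 characters left out ...]
 141 142
  141 138]
 [116 119 120 123 126 132 137 138 139 144 146 146 145 143 143 143 141 140
  143 142]
 [102 111 112 116 114 112 114 112 113 116 120 126 137 140 142 141 139 142
  140 140]
 [ 90  92  99 100  98  99  98 100 100 107 108 106 121 134 138 140 138 140
  137 137]
 [138 136 131 123 113 105 101  92  85  89  91  99 126 134 136 140 141 140
  140 139]
 [141 144 144 143 142 141 142 139 137 133 131 133 141 140 142 142 141 141
  139 140]
 [144 142 145 142 145 141 143 146 145 143 144 144 142 141 143 143 143 144
  142 144]
 [143 143 142 142 141 144 142 142 144 143 144 144 144 144 144 141 143 145
  143 142]
 [143 143 143 142 145 143 140 141 144 143 142 141 142 143 142 143 143 144
  146 146]]
```

Run:
```python
from h import *
c=cam('wrist');s=cam('side')
e=ray(c,[(308.5,106.5),(327.5,106.5)],.1);print('slot end wrist',e,np.linalg.norm(e[0]-e[1]))
u=np.array([np.cos(np.radians(-10.2)),np.sin(np.radians(-10.2))]);n=np.array([-u[1],u[0]])
e0=e.mean(0)[:2];print('slot centre wrist',e0+u*.062)
for z in(.208,.213,.218):
    w=ray(c,[(313.8,178)],z)[0,:2];print('slab lateral off',(w-e0)@n*1000)
    f=ray(c,[(313.5,137)],z)[0,:2];print(' centre along, rel slot centre',((f-e0)@u-.002)*1000)
se=ray(s,[(288.5,302),(357,318)],.1);print('slot side',se,se.mean(0),np.linalg.norm(se[0]-se[1]))
# slab corners on vertical plane through slab line
w=ray(c,[(313.8,178)],.213)[0,:2]
for px in((286.7,258),(357.5,274)):
    a=ray(s,[px],.0)[0];b=ray(s,[px],.3)[0]
    pl=w+n*.005 if px[0]>300 else w
    t=((w-a[:2])@n)/((b-a)[:2]@n);P=a+t*(b-a);print('corner',P.round(4),'along rel side slot centre',(P[:2]-se.mean(0)[:2])@u*1000, 'rel wrist',(P[:2]-e0-u*.062)@u*1000)
```

```text
slot end wrist [[0.44052803 0.27161661 0.1       ]
 [0.44292226 0.28504645 0.1       ]] 0.01364158925734169
slot centre wrist [0.50274527 0.26735228]
slab lateral off -3.1336523258394497
 centre along, rel slot centre 5.063420580760566
slab lateral off -3.1438722393970995
 centre along, rel slot centre 4.384335937778284
slab lateral off -3.154092152954704
 centre along, rel slot centre 3.7052512947960006
slot side [[0.5632968  0.25712184 0.1       ]
 [0.43947443 0.27746263 0.1       ]] [0.50138562 0.26729223 0.1       ] 0.12548198692509607
corner [0.5618 0.2535 0.2181] along rel side slot centre 61.89618266482014 rel wrist 60.568650514824064
corner [0.4448 0.2746 0.2184] along rel side slot centre -57.01295612779691 rel wrist -58.34048827779298
```

```bash
python3 -m jog '0 3 -2.5 0;10 3 -2.5 0;20 3 -2.5 0;30 3 -2.5 0;36 3 -2.5 0;40 3 -2.5 0;44 3 -2.5 0;48 3 -2.5 0'
python3 - <<'E'
from h import *
o=status.get_obs();print(o['wrist_force'],o['ee_pos'],o['torque'])
E
```

```text
time: 12.2
ee_pos: [0.5036, 0.2658, 0.139]
tcp_rot: [-44.1, 90.0, -54.2]
wrist_force: [-0.9, -2.6, -1.4]
opening: 0.0129
[-0.92865839 -2.64066273 -1.38331532] [0.5036325  0.26581773 0.13895676] [-0.78185091  0.04611951 -0.21842711]
```

```bash
python3 -m jog '3 -0.7 0 0;8 -0.7 0 0;13 -0.7 0 0;18 -0.7 0 0;23 -0.7 0 0;28 -0.7 0 0;34 -0.7 0 0;40 -0.7 0 0'
python3 - <<'E'
from h import *
o=status.get_obs();print(o['wrist_force'],o['ee_pos'],o['torque'])
E
```

```text
time: 13.2
ee_pos: [0.5034, 0.2655, 0.0984]
tcp_rot: [169.8, 90.0, 159.6]
wrist_force: [-0.7, -1.4, -1.7]
opening: 0.0124
[-0.66212849 -1.37825152 -1.70475178] [0.50339483 0.26547369 0.09842227] [-0.18324448  0.02265829 -0.0146764 ]
```

```bash
python3 -m jog '4 -0.2 0 0;8 -0.2 0 0;12 -0.2 0 0;16 -0.2 0 0;19 -0.2 0 0;21 -0.2 0 0;23 -0.2 0 0;24 -0.2 0 0'
python3 - <<'E'
from h import *
o=status.get_obs();print(o['wrist_force'],o['ee_pos'],o['torque'])
E
python3 -m jog '0 0 0 0;0 0 0 0;0 0 0 0;0 0 0 0;-15 0 0 0;-30 0 0 0;-50 0 0 0;-60 0 0 0' 0.3
python3 -m jog '0 0 0 0;0 0 0 0;0 0 0 0;0 0 0 0;0 0 0 0;0 0 0 0;0 0 0 0;0 0 0 0' 0
python3 - <<'E'
from h import *
s=cam('side');c=cam('wrist');print(status.get_obs()['ee_pos'])
hs=cv2.cvtColor(s['color'],cv2.COLOR_RGB2HSV);kb=cv2.inRange(hs,(105,130,50),(125,255,255));kb[:240]=0;kb[325:]=0;kb[:,:270]=0;kb[:,370:]=0
n,l,st,ce=cv2.connectedComponentsWithStats(kb);print(st[1:])
t=np.hstack([c['color'][60:360,140:500],cv2.resize(s['color'][220:360,240:400],(360,300),interpolation=cv2.INTER_CUBIC)])
cv2.imwrite('pics/w7.png',t[...,::-1])
E
```

```text
time: 14.2
ee_pos: [0.5034, 0.2652, 0.0748]
tcp_rot: [-152.4, 90.0, -162.6]
wrist_force: [1.0, 0.3, -2.1]
opening: 0.0124
[ 1.0284516   0.33966739 -2.1136211 ] [0.5033555  0.26524133 0.07478345] [ 0.00275219 -0.03719659  0.01651344]
time: 15.2
ee_pos: [0.504, 0.2656, 0.1371]
tcp_rot: [37.4, 89.9, 27.2]
wrist_force: [-0.8, 0.4, -0.6]
opening: 0.0256
time: 16.2
ee_pos: [0.5034, 0.2653, 0.1349]
tcp_rot: [158.5, 90.0, 148.4]
wrist_force: [-0.2, 0.1, 0.1]
opening: 0.0
[0.50337172 0.26525894 0.13489062]
[[290 291  66  28 638]]
```

View pics/w7.png

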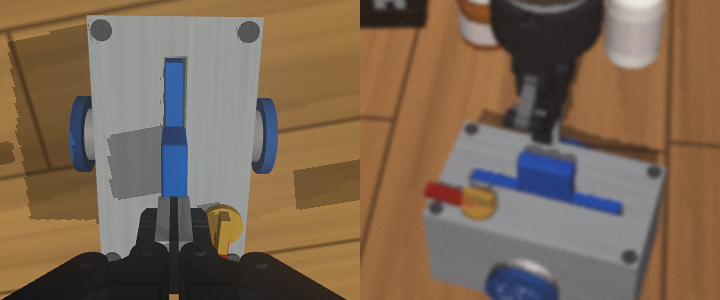

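The side half shows the slab flush with the housing top, handle upright. Next, a gentle guarded press with shut fingers to confirm seating and find the true tip height.

```bash
python3 -m jog '8 0 -3 0;14 0 -3 0;18 0 -3 0;20 0 -3 0;21 0 -3 0;22 0 -3 0;23 0 -3 0;24 0 -3 0'; python3 -m jog '1 0 0 0;1 0 0 0;2 0 0 0;2 0 0 0;3 0 0 0;3 0 0 0;4 0 0 0;4 0 0 0'
```

```text
time: 17.3
ee_pos: [0.5005, 0.2658, 0.1109]
tcp_rot: [27.8, 90.0, 17.7]
wrist_force: [-0.9, -0.3, -0.1]
opening: -0.0001
time: 18.3
ee_pos: [0.5004, 0.2658, 0.1068]
tcp_rot: [-148.7, 90.0, -158.8]
wrist_force: [0.2, 0.7, 0.9]
opening: 0.0001
```

```bash
python3 -m jog '1 0 0 0;1 0 0 0;2 0 0 0;2 0 0 0;3 0 0 0;3 0 0 0;4 0 0 0;4 0 0 0'; python3 -m jog '1 0 0 0;1 0 0 0;2 0 0 0;2 0 0 0;3 0 0 0;3 0 0 0;4 0 0 0;4 0 0 0'
```

```text
time: 19.3
ee_pos: [0.5004, 0.2658, 0.1027]
tcp_rot: [-147.7, 90.0, -157.8]
wrist_force: [-0.5, 0.1, -0.2]
opening: 0.0001
time: 20.3
ee_pos: [0.5007, 0.2662, 0.1026]
tcp_rot: [44.6, 89.8, 34.5]
wrist_force: [-7.5, -4.0, 23.0]
opening: -0.0003
```

Contact came at reported z of about 0.1026 with 23 N, so the cassette is home. The true fingertips are about 36 mm above the reported TCP. Now the key.

```bash
python3 -m jog '-15 0 0 0;-40 0 0 0;-70 -30 10 -5;-90 -80 30 -10;-90 -130 55 -15;-90 -180 80 -20;-90 -230 110 -25;-90 -260 130 -25' 0.55
python3 - <<'E'
from h import *
o=status.get_obs();M=R.from_euler('xyz',o['tcp_rot'],degrees=True).as_matrix();print(np.degrees(np.arctan2(M[1,1],M[0,1])),go([.66,-.029,.17]))
E
```

```text
time: 21.3
ee_pos: [0.5833, -0.0156, 0.189]
tcp_rot: [-73.1, 90.0, -58.2]
wrist_force: [0.0, 0.2, -0.3]
opening: 0.047
104.85625024648444 [ 19.04973904 -32.6262461   70.71084272]
```

```bash
python3 -m jog '5 -10 20 0;10 -20 40 0;15 -30 60 0;19 -33 71 0;19 -33 71 0;19 -33 71 0;19 -33 71 0;19 -33 71 0'
python3 - <<'E'
from h import *
c=cam('wrist','w8');o=status.get_obs();print(o['ee_pos'],o['q'].round(1))
h=cv2.cvtColor(c['color'],cv2.COLOR_RGB2HSV);k=cv2.inRange(h,(22,120,150),(35,255,255))
n,l,st,ce=cv2.connectedComponentsWithStats(k)
i=[j for j in range(1,n) if st[j,4]>80];print(st[i],ce[i])
print(proj(c,[.694,-.029,.101]))
x0,y0,w,hh=cv2.boundingRect(k);cv2.imwrite('pics/w8c.png',cv2.resize(c['color'][max(0,y0-60):y0+hh+60,max(0,x0-60):x0+w+60],None,fx=3,fy=3)[...,::-1]);print(x0,y0,w,hh)
E
```

```text
time: 22.3
ee_pos: [0.6596, -0.0266, 0.1705]
tcp_rot: [-18.8, 90.0, -3.9]
wrist_force: [0.0, 0.6, -0.5]
opening: 0.047
[ 0.65965666 -0.02658046  0.17034998] [ -2.3  20.4  25.5  95.1  -0.  -17.2]
[[282 229  31  29 702]] [[297.02849003 242.59401709]]
[[298.00935743 241.26684032]]
282 229 31 29
```

Run:
```python
from h import *
c=cam('wrist');h=cv2.cvtColor(c['color'],cv2.COLOR_RGB2HSV);k=cv2.inRange(h,(22,120,150),(35,255,255))
cn=max(cv2.findContours(k,0,2)[0],key=cv2.contourArea);hull=cv2.convexHull(cn)
W=ray(c,hull[:,0],.101)[:,:2]*1000;r=cv2.minAreaRect(W.astype(np.float32));print('top rect',r)
m=np.zeros(k.shape,np.uint8);cv2.fillConvexPoly(m,hull,1);d=(m>0)&(h[...,2]<100);ys,xs=np.nonzero(d)
L=ray(c,np.c_[xs,ys],.101)[:,:2];ctr=L.mean(0);u,s,v=np.linalg.svd(L-ctr);print('line',len(xs),ctr,np.degrees(np.arctan2(v[0,1],v[0,0])),((L-ctr)@v[0]).min(),((L-ctr)@v[0]).max(),((L-ctr)@v[1]).ptp() if 0 else s)
b=cv2.inRange(h[...,2],0,48)*0
print(h[225:262:2,278:318:2,2])
```

```text
top rect ((695.7559814453125, -29.51388168334961), (23.228029251098633, 23.016891479492188), 14.825521469116211)
line 149 [ 0.69632138 -0.02971405] 102.53300566169239 -0.009431927780890663 0.009661789037397965 [0.0703552  0.01686174]
[[ 57  54  64 116 116 117 116 116 116 116 116 116 116 116 116 117 118 138
  152 153]
 [ 57  56  93 116 116 114 113 116 116 114 115 116 116 115 116 116 116 140
  163 164]
 [ 58  50 136 178 172 171 168 163 163 160 158 157 154 152 149 148 145 135
   48  51]
 [ 50  48 151 202 199 199 197 197 197 196 197 196 196 196 196 195 196 203
   49  53]
 [ 49  47 152 203 201 202 202 202 202 203 203 202 203 203 203 203 204 207
   55  53]
 [ 49  48 153 202 201 201 201 201 201 201 202 202 203 203 203 203 204 205
   49  55]
 [ 52  47 158 202 200 201 201 201 201 201 201 202 203 202 203 203 204 205
   50  52]
 [ 56  51 159 204 202 203 203 203 203 203 203 203 205 204 204 204 204 204
   49  52]
 [ 56  54 161  63  71  71  70  73 101  99  99  98 100 102 141 138 178 201
   52  52]
 [138 138 161  48  57  57  57  58  57  58  58  55  58  59  56  55 142 200
   50  52]
 [165 166 158  45  56  56  56  57  57  57  57  57  59  57  57  58 143 198
   56  60]
 [163 163 160 171 174 174 174 175 174 131 132 132 133 134  85  85 176 192
   48  52]
 [162 162 160 203 202 201 201 202 202 202 202 203 203 203 204 204 204 186
  167 167]
 [166 165 161 202 200 201 200 201 201 201 202 202 201 202 202 202 203 173
  165 166]
 [166 166 161 203 201 200 200 201 201 201 201 202 202 202 203 202 203 171
  166 166]
 [167 168 167 206 203 203 203 202 203 202 203 203 202 202 203 203 205 169
  164 164]
 [165 166 167 166 165 165 165 166 166 166 167 167 167 168 169 171 170 161
  163 162]
 [166 165 166 165 166 167 167 168 168 168 168 168 168 168 167 166 166 165
  166 165]
 [167 168 166 166 166 165 165 165 167 168 166 168 168 169 169 168 167 168
  167 168]]
```

```bash
python3 -m jog '10 -12 34 1;30 -12 34 1;60 -12 34 1;90 -12 34 1;115 -12 34 1;135 -12 34 1;147 -12 34 1;147 -12 34 1'; python3 -m jog '0 0 0 0;0 0 0 0;0 0 0 0;0 0 0 0;0 0 0 0;0 0 0 0;0 0 0 0;0 0 0 0' 0 80
python3 - <<'E'
from h import *
o=status.get_obs();M=R.from_euler('xyz',o['tcp_rot'],degrees=True).as_matrix();print(np.degrees(np.arctan2(M[1,1],M[0,1])),o['ee_pos'])
c=cam('wrist');np.save('w9.npy',c['color'])
E
```

```text
time: 23.4
ee_pos: [0.6953, -0.0295, 0.0222]
tcp_rot: [164.5, 89.9, 178.4]
wrist_force: [-0.4, -0.2, 0.5]
opening: 0.0469
time: 24.4
ee_pos: [0.6965, -0.0296, 0.0243]
tcp_rot: [-17.3, 89.9, -3.4]
wrist_force: [0.3, -0.8, 5.7]
opening: 0.0229
103.88587144816479 [ 0.69654114 -0.02958575  0.0242787 ]
```

```bash
python3 -m jog '-10 0 0 0;-30 0 0 0;-60 0 0 0;-90 0 0 0;-120 0 0 0;-150 0 0 0;-175 0 0 0;-175 0 0 0'
python3 - <<'E'
from h import *
o=status.get_obs();print(go([.55,.285,.197]),o['opening'])
a=cam('top')
E
```

```text
time: 25.45
ee_pos: [0.6966, -0.0295, 0.2011]
tcp_rot: [-16.1, 89.7, -2.2]
wrist_force: [-0.3, 0.2, -2.6]
opening: 0.0231
[  3.35464439 340.54469343 -66.8746609 ] 0.02307608899617201
```

```bash
python3 -m jog '0 50 -7 -7;0 100 -14 -15;0 150 -21 -23;0 200 -28 -31;0 250 -35 -39;0 300 -35 -47;0 345 -35 -55;0 385 -35 -62'; python3 -m jog '0 0 0 0;0 0 0 0;0 0 0 0;0 0 0 0;0 0 0 0;0 0 0 0;0 0 0 0;0 0 0 0'
python3 - <<'E'
from h import *
o=status.get_obs();M=R.from_euler('xyz',o['tcp_rot'],degrees=True).as_matrix();print(np.degrees(np.arctan2(M[1,1],M[0,1])),o['ee_pos'],o['q'].round(1))
c=cam('wrist','w10');P=[[.5533,.2893,.121],[.5635,.335,.15]];print(proj(c,P))
i=c['color'];cv2.imwrite('pics/w10.png',i[...,::-1])
h=cv2.cvtColor(i,cv2.COLOR_RGB2HSV)
for lo,hi,nm in(((0,150,60),(8,255,255),'red'),((15,120,80),(30,255,255),'brass/yel')):
    k=cv2.inRange(h,lo,hi);n,l,st,ce=cv2.connectedComponentsWithStats(k);print(nm,[ (st[j].tolist(),ce[j].round(1).tolist()) for j in range(1,n) if st[j,4]>60])
E
```

```text
time: 26.5
ee_pos: [0.5683, 0.3372, 0.1964]
tcp_rot: [134.2, 89.9, -149.6]
wrist_force: [-0.3, 0.3, -2.7]
opening: 0.0232
time: 27.5
ee_pos: [0.5694, 0.3359, 0.1979]
tcp_rot: [-98.7, 90.0, -22.8]
wrist_force: [0.3, -1.3, -2.1]
opening: 0.0231
165.8881433693768 [0.56940231 0.33586334 0.19789978] [ 30.5  21.4  29.9  98.5  -0.  -45.4]
[[320.34731659 130.99792443]
 [322.6004066  207.06388602]]
red [([260, 121, 63, 17, 788], [284.1, 128.2])]
brass/yel [([0, 0, 640, 400, 156759], [293.5, 179.2]), ([315, 0, 26, 6, 109], [325.2, 2.5]), ([598, 84, 42, 316, 12875], [618.7, 241.9]), ([303, 109, 36, 39, 987], [320.7, 128.4]), ([275, 245, 74, 116, 6647], [313.3, 300.5]), ([451, 369, 20, 22, 112], [459.8, 379.1])]
```

View pics/w10.png

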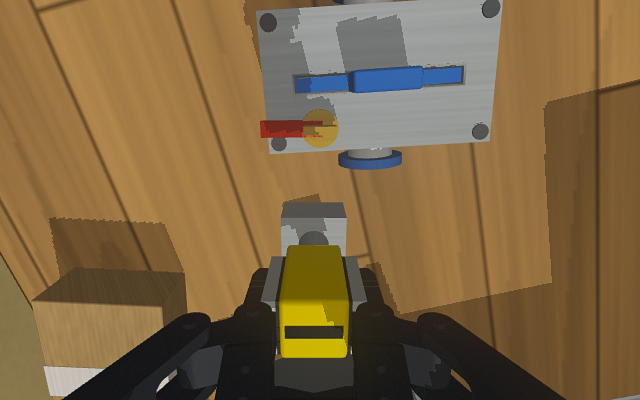

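The key is held squarely, line along the jaw direction. The foot's near lower edge is at row 202, columns 281–347; the boss is at about (321,128), with the bar almost parallel to the jaw axis.

Run:
```python
from h import *
o=status.get_obs();M=R.from_euler('xyz',o['tcp_rot'],degrees=True).as_matrix();ty,tz=M[:,1],M[:,2]
c=cam('wrist');i=c['color'];h=cv2.cvtColor(i,cv2.COLOR_RGB2HSV);g=cv2.cvtColor(i,cv2.COLOR_RGB2GRAY)
for z in(.174,.179,.184):
    e=ray(c,[(280.5,202),(347.5,202)],z);print(z,'w',np.linalg.norm(e[0]-e[1]),'tip',e.mean(0)+tz*.01525,'dir',np.degrees(np.arctan2(*(e[1]-e[0])[[1,0]])))
k=cv2.inRange(h,(12,90,60),(30,255,255));k[:,:300]=0;k[:,345:]=0;k[:106]=0;k[152:]=0;k[:,:303]=0
cn=max(cv2.findContours(k,0,2)[0],key=cv2.contourArea)[:,0];cn=cn[cn[:,0]>312]
W=ray(c,cn,.109)[:,:2];A=np.c_[2*W,np.ones(len(W))];s=np.linalg.lstsq(A,(W**2).sum(1),rcond=None)[0];print('boss',s[:2],'r',np.sqrt(s[2]+s[:2]@s[:2]))
r=cv2.inRange(h,(0,150,50),(8,255,255));L=[]
for x in range(264,300,2):
    y=np.nonzero(r[:,x])[0]; L.append((x,y.min(),y.max()))
L=np.array(L);print(L[::4]);a=ray(c,L[:,[0,1]],.109);p=np.polyfit(a[:,0],a[:,1],1);print('bar yaw',np.degrees(np.arctan(p[0])))
b=s[:2]
t=(ray(c,[(280.5,202),(347.5,202)],.179).mean(0)+tz*.01525)[:2]
print('shift ty,tz',(b-t)@ty[:2]*1000,(b-t)@tz[:2]*1000,'from ee',(b-o['ee_pos'][:2])@ty[:2]*1000,(b-o['ee_pos'][:2])@tz[:2]*1000)
cv2.imwrite('pics/w11.png',np.vstack([cv2.resize(i[95:160,250:350],(600,390),interpolation=2),cv2.resize(i[190:225,270:370],(600,210),interpolation=2)])[...,::-1])
```

```text
0.174 w 0.039945682291368204 tip [0.57006941 0.33732011 0.17400025] dir 165.88471369790747
0.179 w 0.03896082416235105 tip [0.56968237 0.33573357 0.17900025] dir 165.88471369790747
0.184 w 0.03797596603333366 tip [0.56929533 0.33414704 0.18400025] dir 165.8847136979075
boss [0.55374736 0.28870372] r 0.013755372899494052
[[264 121 137]
 [272 121 137]
 [280 121 137]
 [288 121 136]
 [296 121 136]]
bar yaw -14.107152262643533
shift ty,tz 3.98801974736062 -49.495733035300354 from ee 3.67497759040339 -49.53897158596967
```

View pics/w11.png

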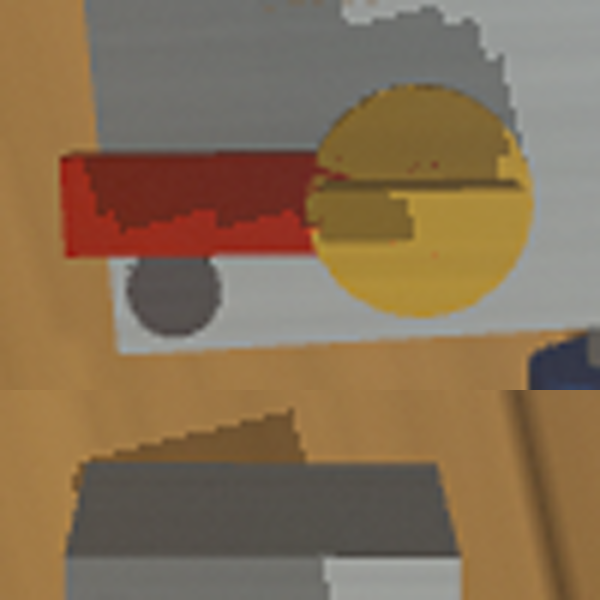

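```bash
python3 -m jog '0 4 -20 0;0 4 -40 0;0 4 -49.3 0;10 4 -49.3 0;25 4 -49.3 0;40 4 -49.3 0;48 4 -49.3 0;48 4 -49.3 0'; python3 -m jog '3 0 0 0;6 0 0 0;8 0 0 0;10 0 0 0;12 0 0 0;14 0 0 0;14 0 0 0;14 0 0 0'
python3 - <<'E'
from h import *
o=status.get_obs();print(o['torque'],go([.5537,.2887,.1283]))
E
```

```text
time: 28.6
ee_pos: [0.5531, 0.289, 0.1488]
tcp_rot: [131.6, 89.9, -152.5]
wrist_force: [-0.4, 0.3, -2.0]
opening: 0.0233
time: 29.6
ee_pos: [0.5535, 0.289, 0.1359]
tcp_rot: [-38.0, 90.0, 37.9]
wrist_force: [-0.3, 0.3, -2.8]
opening: 0.0231
[-0.05163491  0.03034467 -0.00305949] [ 7.64774544 -0.23216157 -0.25351423]
```

```bash
python3 -m jog '1 0 0 0;2 0 0 0;3 0 0 0;4 0 0 0;5 0 0 0;6 0 0 0;6 0 0 0;6 0 0 0'; python3 -m jog '0 0 0 3;0 0 0 6;0 0 0 9;0 0 0 12;0 0 0 15;0 0 0 18;0 0 0 20;0 0 0 20'
python3 - <<'E'
from h import *
o=status.get_obs();M=R.from_euler('xyz',o['tcp_rot'],degrees=True).as_matrix();print(np.degrees(np.arctan2(M[1,1],M[0,1])),o['torque'],o['ee_pos'])
E
```

```text
time: 30.6
ee_pos: [0.5535, 0.289, 0.1299]
tcp_rot: [-80.7, 90.0, -4.8]
wrist_force: [0.3, 0.3, -1.8]
opening: 0.0235
time: 31.6
ee_pos: [0.5536, 0.289, 0.13]
tcp_rot: [-73.5, 90.0, -17.6]
wrist_force: [0.6, -0.3, -2.3]
opening: 0.0234
145.89735398297847 [-0.17375625 -0.19822415  0.03573364] [0.55361441 0.28895214 0.12995267]
```

```bash
python3 -m jog '0 0 0 7;0 0 0 14;0 0 0 21;0 0 0 28;0 0 0 35;0 0 0 42;0 0 0 49;0 0 0 55'; python3 -m jog '0 0 0 2;0 0 0 4;0 0 0 6;0 0 0 8;0 0 0 9;0 0 0 10;0 0 0 11;0 0 0 12'
python3 - <<'E'
from h import *
o=status.get_obs();M=R.from_euler('xyz',o['tcp_rot'],degrees=True).as_matrix();print(np.degrees(np.arctan2(M[1,1],M[0,1])),o['torque'],o['ee_pos'])
c=cam('wrist');h=cv2.cvtColor(c['color'],cv2.COLOR_RGB2HSV);k=cv2.inRange(h,(0,150,50),(8,255,255));k[:, :150]=0;k[:,500:]=0
n,l,st,ce=cv2.connectedComponentsWithStats(k);print([s.tolist() for s in st[1:] if s[4]>30])
s=cam('side');h=cv2.cvtColor(s['color'],cv2.COLOR_RGB2HSV);k=cv2.inRange(h,(0,150,80),(6,255,255));k[:270]=0;k[350:]=0;k[:,:250]=0;k[:,390:]=0
ys,xs=np.nonzero(k);W=ray(s,np.c_[xs,ys],.109);print(len(xs),W.mean(0),W.min(0),W.max(0))
E
```

```text
time: 32.6
ee_pos: [0.5538, 0.2883, 0.1299]
tcp_rot: [-71.3, 89.9, -70.6]
wrist_force: [1.2, -3.3, -1.9]
opening: 0.0232
time: 33.6
ee_pos: [0.5537, 0.2888, 0.1299]
tcp_rot: [-41.5, 90.0, -52.7]
wrist_force: [3.2, -5.2, -2.7]
opening: 0.0231
78.81683496669248 [-1.28828531 -0.72998983  0.08247067] [0.55370384 0.28875904 0.12988065]
[[240, 222, 41, 24, 699]]<stdin>:6: RuntimeWarning: Mean of empty slice.
  ret = um.true_divide(
Traceback (most recent call last):
ValueError: zero-size array to reduction operation minimum which has no identity
```

```bash
cat > bar.py <<'E'
from h import *
o=status.get_obs();M=R.from_euler('xyz',o['tcp_rot'],degrees=True).as_matrix();print('tool yaw',np.degrees(np.arctan2(M[1,1],M[0,1])),o['torque'])
c=cam('wrist');h=cv2.cvtColor(c['color'],cv2.COLOR_RGB2HSV);k=cv2.inRange(h,(0,150,50),(8,255,255));k[:, :150]=0;k[:,500:]=0
n,l,st,ce=cv2.connectedComponentsWithStats(k);j=1+st[1:,4].argmax();ys,xs=np.nonzero(l==j);x0,x1=xs.min()+5,xs.max()-4
T=np.array([(x,ys[xs==x].min()) for x in range(x0,x1)]);W=ray(c,T,.109);p=np.polyfit(W[:,1],W[:,0],1)
print('bar yaw',np.degrees(np.arctan2(-1,-p[0])),'bar px',st[j],'rms',np.std(W[:,0]-np.polyval(p,W[:,1])))
E
python3 bar.py; python3 -m jog '0 0 0 2;0 0 0 4;0 0 0 5;0 0 0 6;0 0 0 7;0 0 0 8;0 0 0 8;0 0 0 8'; python3 bar.py
```

```text
tool yaw 78.82275611601465 [-1.11242976 -0.72940621  0.06067992]
bar yaw -91.74510153410712 bar px [239 222  42  24 709] rms 0.00018202603597310425
time: 34.75
ee_pos: [0.5538, 0.2888, 0.1299]
tcp_rot: [-24.5, 90.0, -43.6]
wrist_force: [3.6, -4.8, -2.7]
opening: 0.023
tool yaw 70.84475435307408 [-1.35533323 -0.8494602   0.41722579]
bar yaw -96.73960050381486 bar px [240 223  41  25 682] rms 0.00027942634986776686
```

The bar is at −96.7°, about 1.5 rad of lock, and torque is rising, so it is at the stop. Easing back inside the slack, lifting, and returning the key.

```bash
python3 -m jog '0 0 0 -4;0 0 0 -8;0 0 0 -10;-5 0 0 -10;-15 0 0 -10;-30 0 0 -10;-50 0 0 -10;-75 0 0 -10'
python3 - <<'E'
from h import *
o=status.get_obs();M=R.from_euler('xyz',o['tcp_rot'],degrees=True).as_matrix();print(np.degrees(np.arctan2(M[1,1],M[0,1])),go([.6965,-.0296,.203]))
E
```

```text
time: 35.8
ee_pos: [0.5534, 0.289, 0.2064]
tcp_rot: [57.0, 90.0, 47.9]
wrist_force: [0.2, 0.5, -2.0]
opening: 0.0229
80.85826423354197 [   3.35516069 -291.84207301  191.85548866]
```

```bash
python3 -m jog '0 -40 26 -3;0 -80 52 -6;0 -125 82 -10;0 -170 112 -14;0 -215 141 -18;0 -260 171 -21;0 -285 187 -23;0 -292 192 -23'; python3 -m jog '0 0 0 0;0 0 0 0;0 0 0 0;0 0 0 0;0 0 0 0;0 0 0 0;0 0 0 0;0 0 0 0'
python3 - <<'E'
from h import *
o=status.get_obs();M=R.from_euler('xyz',o['tcp_rot'],degrees=True).as_matrix();print(np.degrees(np.arctan2(M[1,1],M[0,1])),go([.6965,-.0296,.203]),o['opening'])
for n,(y0,y1,x0,x1) in(('top',(180,285,165,260)),('side',(260,340,250,390))):
    s=cam(n);h=cv2.cvtColor(s['color'],cv2.COLOR_RGB2HSV);k=cv2.inRange(h,(0,130,60),(7,255,255));m=np.zeros_like(k);m[y0:y1,x0:x1]=k[y0:y1,x0:x1]
    ys,xs=np.nonzero(m);W=ray(s,np.c_[xs,ys],.109)[:,:2];v=np.linalg.svd(W-W.mean(0))[2][0];print(n,len(xs),W.mean(0),'bar yaw',np.degrees(np.arctan2(v[1],v[0])), 'from pivot',np.degrees(np.arctan2(*(W.mean(0)-[.5537,.2887])[::-1])))
E
```

```text
time: 36.8
ee_pos: [0.6974, -0.0317, 0.2053]
tcp_rot: [-18.6, 90.0, -4.8]
wrist_force: [0.4, 0.8, -2.6]
opening: 0.0232
time: 37.8
ee_pos: [0.6968, -0.0298, 0.2048]
tcp_rot: [158.9, 90.0, 172.7]
wrist_force: [0.1, 0.4, -2.5]
opening: 0.0231
103.87843881624072 [ 1.83725651  0.26738176 -0.27828796] 0.02307553532099319
top 62 [0.55151035 0.26185096] bar yaw -97.94957288966997 from pivot -94.66238366352249
side 59 [0.54730255 0.25618846] bar yaw 88.58986711136106 from pivot -101.13213130505856
```

```bash
python3 -m jog '30 0 0 0;70 0 0 0;110 0 0 0;140 0 0 0;160 0 0 0;170 0 0 0;176 0 0 0;179 0 0 0'; python3 -m jog '0 0 0 0;1 0 0 0;1 0 0 0;1 0 0 0;1 0 0 0;1 0 0 0;1 0 0 0;1 0 0 0'
```

```text
time: 38.9
ee_pos: [0.6972, -0.0298, 0.0264]
tcp_rot: [-15.6, 89.9, -1.7]
wrist_force: [-0.4, 0.1, -2.4]
opening: 0.0231
time: 39.9
ee_pos: [0.6968, -0.0297, 0.0249]
tcp_rot: [170.1, 90.0, -176.0]
wrist_force: [0.6, -0.5, -2.6]
opening: 0.0229
```

```bash
python3 -m jog '0 0 0 0;0 0 0 0;0 0 0 0;0 0 0 0;0 0 0 0;0 0 0 0;0 0 0 0;0 0 0 0' 0.55; python3 -m jog '-5 0 0 0;-15 0 0 0;-30 0 0 0;-50 0 0 0;-75 0 0 0;-100 0 0 0;-130 0 -20 0;-150 0 -35 0'; python3 -m jog '0 0 0 0;0 0 0 0;0 0 0 0;0 0 0 0;0 0 0 0;0 0 0 0;0 0 0 0;0 0 0 0'
python3 - <<'E'
from h import *
c=cam('wrist');h=cv2.cvtColor(c['color'],cv2.COLOR_RGB2HSV);k=cv2.inRange(h,(22,120,150),(35,255,255))
cn=max(cv2.findContours(k,0,2)[0],key=cv2.contourArea);W=ray(c,cv2.convexHull(cn)[:,0],.101)[:,:2]*1000;print('key top',cv2.minAreaRect(W.astype(np.float32)))
s=cam('side');q=proj(s,[.5034,.2655,.14]);h=cv2.cvtColor(s['color'],cv2.COLOR_RGB2HSV);kb=cv2.inRange(h,(105,130,50),(125,255,255));kb[:240]=0;kb[325:]=0;kb[:,:270]=0;kb[:,370:]=0
print(cv2.connectedComponentsWithStats(kb)[2][1:],status.get_obs()['wrist_force'])
a=cam('top');h=cv2.cvtColor(a['color'],cv2.COLOR_RGB2HSV)
k=cv2.inRange(h,(0,0,170),(180,60,255));k[:180]=0;k[215:]=0;k[:,:305]=0;k[:,340:]=0;ys,xs=np.nonzero(k);print('jar',ray(a,np.c_[xs,ys],.085).mean(0))
E
```

```text
time: 40.9
ee_pos: [0.6968, -0.0297, 0.0249]
tcp_rot: [-164.1, 90.0, -150.2]
wrist_force: [-0.1, 0.4, -0.6]
opening: 0.0474
time: 41.9
ee_pos: [0.6626, -0.0383, 0.1776]
tcp_rot: [-16.8, 89.9, -2.9]
wrist_force: [-0.6, 0.4, -0.1]
opening: 0.0468
time: 42.9
ee_pos: [0.6629, -0.0381, 0.175]
tcp_rot: [-5.5, 90.0, 8.4]
wrist_force: [0.2, 0.6, -0.3]
opening: 0.0471
key top ((695.7965087890625, -29.40420913696289), (22.690399169921875, 22.62625503540039), 13.871394157409668)
[[300 291  56  28 584]
 [290 300   3   3   7]] [ 0.17174941 -0.55411678 -0.46758132]
jar [0.5870724  0.00270797 0.085     ]
```

```bash
python3 -c "from workcell import bot; print(bot.job_done())"
```

```text
the job is handed in; nothing more can be done
None
```

The blue cassette is in the housing slot, the lock bar is turned across it, and the key is back upright in its caddy. I handed the job in at about 43 s; the system gives no verdict.

**What I did**
- **Cassette:** I seated the cassette and pressed its handle down with shut fingers. It held firm at 23 N.
- **Lock:** I turned the bar clockwise with the key until the torque rose at the stop.
- **Key:** I stood the key in the caddy, let go and backed the gripper away.

**Last checks**
- **Key:** its top is at (0.696, -0.029), within 1 mm of where it started, and it measures square, so it is upright.
- **Bar:** it read -96.7° with the key still on it, about 1.5 rad of lock. After the key came off, the top and side cameras gave -98° and about -91° (88.6° the other way round). They differ by several degrees, but both put the bar across the cassette and above 1.3 rad.
- **Cassette:** its outline in the side view is unchanged except where the bar now covers one end.
- **Other objects:** the jar is within 1 mm of its first position. I did not re-measure the orange and grey cassettes or the bottle; nothing came near them after the start.
- **Gripper:** the wrist force is about 0, with nothing in contact.

**What went wrong:** the first grasp of the cassette closed on air above the handle. The real fingertips sit about 36 mm short of the reported tool point, far from what the description says. I lowered further, regrasped, and allowed for the difference from then on.

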